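# Turn the enclosure in the slide-jaw fixture and print its panel with the pedal

### The job

The black enclosure is clamped in the slide-jaw fixture with its orange panel towards the red-handled sliding jaw: slide the jaw open, give the enclosure a quarter turn so that the orange panel squarely faces the print head, stand it centred on the blue pad and slide the jaw shut snugly against it. Only then press the yellow-framed pedal all the way down to its stop, hold it there for about a second to print, and let it come fully back up. Do not tip the enclosure over, and leave the bin, carton and screwdriver where they are.

Things in the scene. Friction and masses are not known exactly. Their poses are not given: they have to be found in the camera images.
- fixture: slide-jaw marking fixture, fixed: aluminium base 220 (x) x 250 (y) x 15 mm, origin at the centre of its underside; place and yaw vary. In its frame (mm): blue 60 x 60 pad centred at (-60, -50), deck 15 up; fixed dark steel jaw, 80 long in x, face at y = -84, top 50 above the bench; sliding jaw facing it (+y side); print head on the pad's +x side, on a grey bracket at x = 90 to 106, top at 70.
- pad (a point): centre of the blue pad, on the fixture's deck (15 mm above the bench); axes as the fixture's.
- jaw (a joint): slide of the sliding jaw, m, along the fixture's +y: its face is 57.5 mm from the fixed jaw's at 0 and moves away as the value grows, to 0.045 (fully open). Pushing the 60 mm enclosure against the fixed jaw it is shut at 0.0025 (enclosure then 4 mm off the pad's centre). Starts nearly shut. Stiff (about 4 N); stays where left.
- jaw_handle (a point): centre of the top of the sliding jaw's red handle, an upright square post 20 x 20 mm, 62 tall, top 96 above the bench; axes as the fixture's. It stands 75 mm outwards (+y) of the jaw's face. The jaw is 80 long, 18 thick, top 50 mm above the bench; the carriage under the handle tops out at 34 mm.
- print_head (a joint): slide of the white print head (50 mm wide, top 56 mm above the bench), driven by the pedal: 0 at rest, its front at x = +17 mm in the fixture frame, 47 mm from the enclosure; moves to the fixture's -x by up to 0.037 m at the pedal's stop.
- enclosure: black plastic enclosure, a box 60 x 60 mm and 90 mm tall, about 0.4 kg, loose; origin at the centre of its underside, z up. Its +x side carries the orange panel, and the top has an orange strip along that side. It starts on the pad, the panel side (+x) towards the fixture's +y (the sliding jaw).
- panel (a point): centre of the orange panel, on the enclosure's +x side, 30 mm from its axis and 45 mm above its underside; axes as the enclosure's.
- pedal_base: base of the treadle that works the print head, yellow, fixed to the bench: 200 (x) x 120 (y) mm, origin at the centre of its underside. Its place and yaw vary. The pedal's hinge is along y at x = +80, 36 mm up; two cheeks 60 mm tall stand beside the hinge (x 35 to 95). The free end points to its -x.
- pedal (a joint): hinge of the spring pedal, rad: 0 = up at rest (plate raised 0.26 rad), grows as it is pressed, 0.26 = level, at its stop. The spring springs it back. At the tread about 11 N starts it and about 20 N holds it at the stop.
- tread (a point): point on top of the pedal's black rubber tread pad (75 x 80 mm, plate 85 mm wide, 170 long), 125 mm from the hinge along the plate; the spot to press, 77 mm above the bench at rest and 46 mm above it (at x = -45, y = 0 of the base) at the stop.
- black_bin: bystander: open black plastic bin 120 x 170 x 60 mm, origin at the centre of its underside.
- white_carton: bystander: open white carton 130 x 90 x 90 mm, origin at the centre of its underside.
- screwdriver: bystander: yellow-handled screwdriver, 200 mm long, lying along its x axis.
Mind the look-alikes: they are no part of the job. Leave any purple look-alike of the enclosure alone.

How it is judged:
By the outcome, as a careful person would: the job done as asked, in the order asked, and still so for the second after the job is handed in, with the robot touching nothing.
It also fails if it takes over 72 s, if anything falls off the work surface, if the arm or the gripper's body presses on something with over 40 N, if the wrist force passes 120 N, or if a joint passes its speed limit or range.

### The arm

A 6-joint arm with a two-finger parallel gripper is mounted at the origin on the work surface. World frame = base frame: x ahead of the robot, y to its left, z up, the work surface at z = 0. Lengths are in m, angles in rad, forces in N, time in s.
With the tool pointing down it reaches from about 0.35 to 0.85 m from the base axis. Payload 8.1 kg.
Tool frame: the origin (TCP) lies on the centre line of the jaws, within the pads' length; the fingertips stand 14 mm ahead of it and the grasp point (between the pads) lies 5 mm behind it (ctrl.tcp_to_tips is the distance from the TCP to the fingertips, in m); z points along the fingers, y is the line along which they close (so a half turn about z gives the same grasp; the last joint's range is limited). The gripper opens to 93 mm and grips with 3 to 60 N. Pads are 15 mm wide; open, the fingers measure 128 mm over their backs; the gripper's body (75 mm by 188 mm) begins 65 mm behind the grasp point.
Start: joints at [-1.24, 0.13, 1.488, -0, 1.523, -0.085], TCP at [0.242, -0.549, 0.233] pointing down, gripper open.
Joint ranges: [-2.96, 2.96], [-0.89, 2.26], [0.02, 2.5], [-1.34, 4.48], [0, 2.73], [-2.66, 2.66]. Speed limits (rad/s): [2.39, 2.39, 2.79, 3.14, 3.14, 3.14].

### API

Orientations are given as a unit quaternion [w, x, y, z].
In Python, from station import ctrl gives the robot as it stands.
- The arm moves only by the tool play_rows, never from a script. Its arguments are lists of equal length, an entry for each row: "hand": the opening, from 0 (shut) to 1 (fully open); "offset": the shift along the tool's x, y, z each as a share of 0.02 m, from -1 to 1, a list of three; "yaw": the turn about the tool's z as a share of 5 degrees, from -1 to 1. A call has 1 to 5 rows; each row shifts and turns the commanded pose from where the row before left it, along the tool's axes as they then stand; what a row does not reach is not made up. A row lasts 1/8 s, in which the tool goes at most 62.5 mm and 10.7 degrees, less where a joint would pass 70% of its speed; a pose out of reach is approached as far as the arm can. A call with a number of a shift or a turn outside -1 to 1 is refused whole. A call with a gripper value outside its range is refused whole. The fingers move at their own pace and stop on an object; "force" is the grip in N (left out, the last holds). Time passes only in rows, so rows that do not move let the fingers close. It gives the time, the measured TCP pose, the force, the opening and the grip force at its end, in the units of the state.
- ctrl.read_state(): the state, without advancing time (a new reading comes with each control period).
- ctrl.camera(name): name is "scene" or "top" or "wrist"; returns (picture, depth): 420x560x3 uint8, red, green, blue; 420x560 float32, m along the optical axis (not along the pixel's ray), 0 where there is no reading.
- ctrl.camera_info(name): a dict with "camera_matrix" (3x3 intrinsics, pixels), "T" (4x4, takes a point from camera to world coordinates); the wrist camera has in their place "T_tool_cam" (4x4, takes a point from camera to tool coordinates, whose origin is the TCP and whose axes are the flange's). Camera axes: x right, y down, z forward; pixel columns grow to the right and rows downward; lengths in m; the calibration is good to about 2 mm. A picture is of the moment at which its call begins: read the wrist's pose just before it. camera_info takes no time and is no camera call.
- ctrl.finish_job(): hands the job in; it is judged then, once.
The state is a dict: "clock": time; "joint_pos": joint angles; "qd": joint speeds; "effort": joint torques, N m; "eef_pos": TCP position; "tcp_rot": TCP orientation; "ft_force": force on the tool from outside, world axes, zero at the start; "torque": the same for the moment, N m; "width": finger opening in m; "gripper_force": force on a finger pad.
Only numpy, scipy, OpenCV 4.12 (cv2) and the standard library are available. Lean on these libraries where they do the work, as an engineer would, in place of code of your own. Each camera call takes 0.05 s, during which the arm holds its last target. There are 200 camera calls.

## Working session

There is one attempt and no reset: what is moved stays moved. The work goes in short steps, Python scripts to look and compute and a tool call to move; the robot and the scene stay as the last step left them, time stands still between calls to the robot, and variables do not carry over. Pictures are saved under pics/ and viewed, at most 10 in all, crops included, and the job is handed in when it is done.

Besides the shell and the picture viewer there is one more tool, called after "Emit:" as name(argument=value, ...) on one line, values as JSON. play_rows: Moves the arm, as the interface text tells. Its arguments: {"type":"object","properties":{"hand":{"type":"array"},"offset":{"type":"array"},"yaw":{"type":"array"},"force":{"type":"number"}},"required":["hand","offset","yaw"]}

```bash
ls; mkdir -p pics
python3 - <<'E'
from station import ctrl
import cv2,numpy as np
s=ctrl.read_state();print({k:np.round(v,3).tolist() for k,v in s.items()})
for n in("scene","top"):
    p,d=ctrl.camera(n);cv2.imwrite(f"pics/{n}0.png",p[:,:,::-1]);np.savez(f"pics/{n}0.npz",p=p,d=d)
    i=ctrl.camera_info(n);print(n,np.round(i["camera_matrix"],1).tolist(),np.round(i["T"],3).tolist())
print(ctrl.camera_info("wrist"),ctrl.tcp_to_tips)
E
```

```text
pics
{'clock': 0.0, 'joint_pos': [-1.24, 0.131, 1.489, -0.0, 1.523, -0.085], 'qd': [0.0, -0.001, 0.001, 0.002, 0.001, 0.002], 'effort': [-0.001, -55.985, -49.175, 0.077, 0.035, -0.0], 'eef_pos': [0.242, -0.548, 0.232], 'tcp_rot': [-0.001, 0.978, 0.206, -0.0], 'ft_force': [-0.653, -0.136, -0.211], 'torque': [-0.014, -0.028, -0.002], 'gripper_force': 0.0, 'width': 0.093}
scene [[456.5, 0.0, 280.9], [0.0, 456.5, 212.4], [0.0, 0.0, 1.0]] [[0.273, 0.62, -0.735, 1.748], [0.962, -0.17, 0.214, -0.333], [0.008, -0.766, -0.643, 1.082], [0.0, 0.0, 0.0, 1.0]]
top [[505.9, 0.0, 285.7], [0.0, 505.9, 204.0], [0.0, 0.0, 1.0]] [[0.01, -0.996, 0.084, 0.458], [-1.0, -0.009, 0.008, -0.008], [-0.007, -0.084, -0.996, 1.557], [0.0, 0.0, 0.0, 1.0]]
{'camera_matrix': array([[377.09763357,   0.        , 279.61451615],
       [  0.        , 377.09763357, 215.48401379],
       [  0.        ,   0.        ,   1.        ]]), 'T_tool_cam': array([[-8.03140680e-04, -9.63321387e-01, -2.68349138e-01,
         7.38907112e-02],
       [ 9.99999664e-01, -7.30382954e-04, -3.70960352e-04,
        -9.63663678e-04],
       [ 1.61356405e-04, -2.68349346e-01,  9.63321651e-01,
        -1.51966428e-01],
       [ 0.00000000e+00,  0.00000000e+00,  0.00000000e+00,
         1.00000000e+00]])} 0.014
```

View pics/scene0.png

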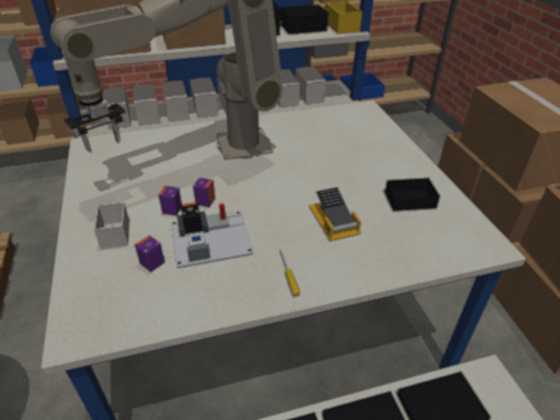

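View pics/top0.png

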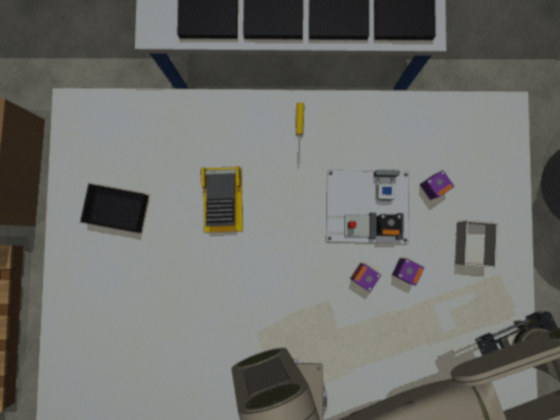

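The scene and top views show the fixture (top px ~(368,206)) with the black enclosure at ~(390,225) and the red handle at ~(352,225). The pedal is at (222,200), the bin at (115,208), the carton at (476,243) and the screwdriver at (299,130). Box candidates are the black one at (390,225) and purple ones at (437,184), (408,271) and (366,277). The black one fits, as it stands in the fixture. I'll enlarge it to confirm.

Run:
```python
import cv2,numpy as np
a=cv2.imread("pics/top0.png")[155:255,315:420];b=cv2.imread("pics/scene0.png")[170:270,160:265]
cv2.imwrite("pics/c1.png",np.hstack([cv2.resize(x,(395,376),interpolation=cv2.INTER_CUBIC) for x in(a,b)]))
```

```text
(no output)
```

View pics/c1.png

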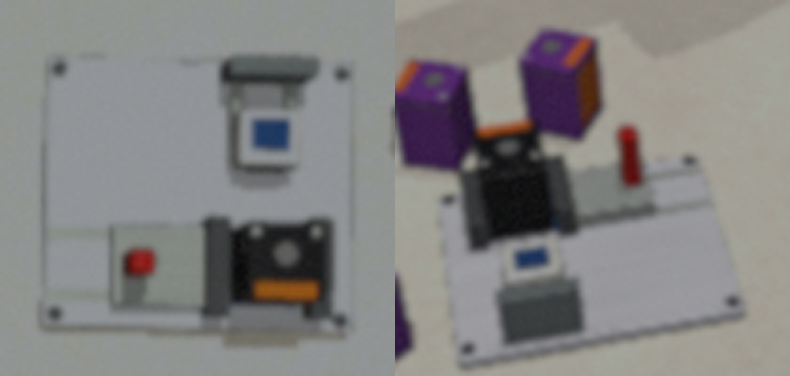

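The crop shows the black box in the fixture with its orange strip along the side away from the print head (crop (285,290)), not along the sliding-jaw side. In the scene view its head-facing side is plain black. So it may need a half turn, which I'll check with the wrist camera. First, coarse positions.

```bash
cat > h.py <<'E'
from station import ctrl
import cv2,numpy as np
from scipy.spatial.transform import Rotation as Ro
def toolT(s):
    w,x,y,z=s["tcp_rot"];T=np.eye(4);T[:3,:3]=Ro.from_quat([x,y,z,w]).as_matrix();T[:3,3]=s["eef_pos"];return T
def shot(n,name=None):
    s=ctrl.read_state();p,d=ctrl.camera(n);i=ctrl.camera_info(n)
    T=i["T"] if n!="wrist" else toolT(s)@i["T_tool_cam"]
    if name: cv2.imwrite(f"pics/{name}.png",p[:,:,::-1])
    return p,d,i["camera_matrix"],T
def cast(K,T,uv,z):
    uv=np.atleast_2d(uv);r=np.c_[(uv-K[:2,2])/K[0,0],np.ones(len(uv))]@T[:3,:3].T
    return T[:3,3]+r*((z-T[2,3])/r[:,2:])
def hsv(p): return cv2.cvtColor(p,cv2.COLOR_RGB2HSV)
def blobs(m,amin=20):
    n,l,st,c=cv2.connectedComponentsWithStats(m.astype(np.uint8))
    return [(st[i,4],c[i],l==i) for i in range(1,n) if st[i,4]>=amin]
def rect(K,T,m,z):
    c=max(cv2.findContours(m.astype(np.uint8),cv2.RETR_EXTERNAL,cv2.CHAIN_APPROX_NONE)[0],key=cv2.contourArea)
    q=cast(K,T,c[:,0].astype(float),z)[:,:2]
    return cv2.minAreaRect((q*1000).astype(np.float32))
def st():
    s=ctrl.read_state();T=toolT(s)
    print("t %.2f tcp %s yaw %.2f F %s w %.4f g %.1f j %s"%(s["clock"],np.round(s["eef_pos"],4),np.degrees(np.arctan2(T[1,0],T[0,0])),np.round(s["ft_force"],1),s["width"],s["gripper_force"],np.round(s["joint_pos"],2)))
E
python3 - <<'E'
from h import *
p,d,K,T=shot("top");H=hsv(p)
red=((H[...,0]<4)|(H[...,0]>174))&(H[...,1]>170)&(H[...,2]>80)
org=(H[...,0]>5)&(H[...,0]<16)&(H[...,1]>150)&(H[...,2]>110)
yel=(H[...,0]>18)&(H[...,0]<30)&(H[...,1]>150)
for n,m,z in(("red",red,.096),("org",org,.105),("yel",yel,.02)):
    for a,c,b in blobs(m): print(n,a,c.round(1),cast(K,T,c,z).round(3),rect(K,T,b,z))
for uv,z in(((327,170),.015),((408,170),.015),((326,243),.015),((408,244),.015)): print(uv,cast(K,T,uv,z).round(3))
E
```

```text
red 26 [351.7 224.2] [[ 0.524 -0.187  0.096]] ((524.9410400390625, -186.55560302734375), (11.54763412475586, 14.479475975036621), 0.5510088801383972)
org 43 [444.8 189.4] [[ 0.627 -0.454  0.105]] ((626.8875122070312, -454.4820556640625), (7.926548480987549, 40.4025993347168), 33.98643493652344)
org 62 [390.7 231.6] [[ 0.504 -0.298  0.105]] ((502.69439697265625, -297.0118408203125), (11.439112663269043, 42.93850326538086), 0.5574958324432373)
org 47 [360.3 273.1] [[ 0.385 -0.21   0.105]] ((385.60009765625, -210.4934539794922), (9.19197940826416, 39.49915313720703), 58.908424377441406)
org 44 [417.7 274.9] [[ 0.382 -0.373  0.105]] ((381.0940856933594, -373.26531982421875), (8.791275024414062, 39.5265998840332), 62.882137298583984)
yel 179 [299.4 117.7] [[ 0.856 -0.035  0.02 ]] ((854.9515991210938, -37.05332946777344), (94.47808074951172, 18.58612060546875), 0.46333086490631104)
yel 601 [232.  208.2] [[0.573 0.168 0.02 ]] ((601.4038696289062, 195.97332763671875), (196.01902770996094, 109.57737731933594), 0.9968407154083252)
yel 152 [204.1 191.5] [[0.624 0.255 0.02 ]] ((611.6546020507812, 255.15248107910156), (169.33639526367188, 12.684081077575684), 3.23238205909729)
(327, 170) [[ 0.694 -0.121  0.015]]
(408, 170) [[ 0.696 -0.37   0.015]]
(326, 243) [[ 0.47  -0.119  0.015]]
(408, 244) [[ 0.47  -0.368  0.015]]
```

Emit:
play_rows(hand=[1, 1, 1, 1, 1], offset=[[1, -0.37, 0], [1, -0.37, 0], [1, -0.37, 0], [1, -0.37, 0], [1, -0.37, 0]], yaw=[0, 0, 0, 0, 0])

```text
clock: 0.78
eef_pos: [0.3202, -0.4734, 0.2328]
tcp_rot: [0.0, 0.978, 0.207, 0.0]
ft_force: [-0.4, -0.4, -0.2]
width: 0.0933
gripper_force: 0.0
```

Emit:
play_rows(hand=[1, 1, 1, 1, 1], offset=[[1, -0.37, 0], [1, -0.37, 0], [1, -0.37, 0], [1, -0.37, 0], [1, -0.37, 0]], yaw=[0, 0, 0, 0, 0])

```text
clock: 1.4
eef_pos: [0.3964, -0.3994, 0.2326]
tcp_rot: [-0.0, 0.978, 0.206, -0.0]
ft_force: [-0.3, 0.3, 0.7]
width: 0.0933
gripper_force: 0.0
```

Emit:
play_rows(hand=[1, 1, 1, 1, 1], offset=[[1, -0.37, 0], [1, -0.37, 0], [1, -0.37, 0], [1, -0.37, 0], [1, -0.37, 0]], yaw=[0, 0, 0, 0, 0])

```text
clock: 2.02
eef_pos: [0.4729, -0.3251, 0.2326]
tcp_rot: [0.0, 0.978, 0.206, -0.0]
ft_force: [-0.8, -0.2, 0.6]
width: 0.093
gripper_force: 0.0
```

Emit:
play_rows(hand=[1, 1, 1, 1, 1], offset=[[1, -0.37, 0], [1, -0.37, 0], [1, -0.37, 0], [1, -0.37, 0], [1, -0.37, 0]], yaw=[0.95, 0.95, 0.95, 0.95, 0.95])

```text
clock: 2.65
eef_pos: [0.5601, -0.2649, 0.2326]
tcp_rot: [0.0, 1.0, -0.001, -0.0]
ft_force: [0.4, -0.4, -0.3]
width: 0.0931
gripper_force: 0.0
```

Emit:
play_rows(hand=[1, 1], offset=[[0, 0, 0], [0, 0, 0]], yaw=[0, 0])

```text
clock: 2.9
eef_pos: [0.5588, -0.2659, 0.2324]
tcp_rot: [0.0, 1.0, 0.002, -0.0]
ft_force: [0.5, -0.0, -0.0]
width: 0.0928
gripper_force: 0.0
```

Run:
```python
from h import *
st()
p,d,K,T=shot("wrist","w1");np.savez("pics/w1.npz",p=p,d=d,K=K,T=T)
```

```text
t 2.90 tcp [ 0.5588 -0.2659  0.2324] yaw 0.18 F [ 0.5 -0.  -0. ] w 0.0928 g 0.0 j [-0.53  0.18  1.43 -0.    1.53  1.04]
```

View pics/w1.png

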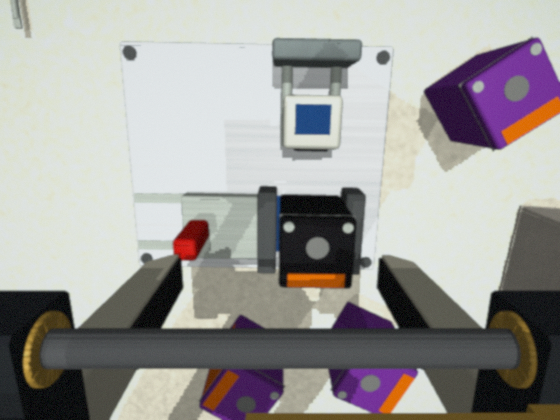

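The wrist view confirms it: the strip is at (315,280), on the -x side facing away from the print head (312,120), so the turn needed is a half turn. Next I'll fit the fixture, handle and enclosure precisely.

```bash
cat >> h.py <<'E'
def world(d,K,T):
    v,u=np.mgrid[:d.shape[0],:d.shape[1]]
    c=np.stack([(u-K[0,2])/K[0,0]*d,(v-K[1,2])/K[1,1]*d,d],-1);return c@T[:3,:3].T+T[:3,3]
E
python3 - <<'E'
from h import *
f=np.load("pics/w1.npz");p,d,K,T=[f[k] for k in "pdKT"];W=world(d,K,T);H=hsv(p)
g=cv2.cvtColor(p,cv2.COLOR_RGB2GRAY)
S=[]
for u,v in((129,54),(383,58),(146,259),(366,262)):
    r=g[v-10:v+11,u-10:u+11]; 
    for a,c,b in sorted(blobs(r<110,10),key=lambda x:-x[0])[:1]:
        w=cast(K,T,c+[u-10,v-10],.015)[0];S.append(w[:2]);print(a,(c+[u-10,v-10]).round(1),w.round(4))
S=np.array(S);print("centre",S.mean(0),"yaws",[np.degrees(np.arctan2(*(b[::-1]*[1,1]))).round(2) for b in(S[0]-S[2],S[1]-S[3])],[np.degrees(np.arctan2(-(S[i]-S[j])[0],(S[i]-S[j])[1])).round(2) for i,j in((0,1),(2,3))])
red=((H[...,0]<6)|(H[...,0]>172))&(H[...,1]>150)
print("plate z",np.median(W[80:180,150:210,2]))
for n,m,z in(("handle",red&(W[...,2]>.09),.096),("enc",(W[...,2]>.1)&(W[...,2]<.112)&(np.hypot(W[...,0]-.52,W[...,1]+.295)<.05),.105),("jaws",(W[...,2]>.045)&(W[...,2]<.054)&(abs(W[...,0]-.52)<.06),.05)):
    for a,c,b in blobs(m,60): 
        r=rect(K,T,b,z);bp=cv2.boxPoints(r);print(n,a,c.round(1),np.median(W[b][:,2]).round(4),np.round(r[0],1),np.round(r[1],1),round(r[2],2),"x",bp[:,0].min().round(1),bp[:,0].max().round(1),"y",bp[:,1].min().round(1),bp[:,1].max().round(1))
E
```

```text
123 [129.3  52.4] [ 0.6826 -0.1285  0.015 ]
112 [382.6  57.2] [ 0.6791 -0.3586  0.015 ]
70 [146.2 257.9] [ 0.4827 -0.1252  0.015 ]
173 [361.  261.7] [ 0.479 -0.351  0.015]
centre [ 0.58085976 -0.24082796] yaws [np.float64(-0.93), np.float64(-2.19)] [np.float64(-0.87), np.float64(-0.94)]
plate z 0.014967624269147412
handle 476 [185.7 247.7] 0.0954 [ 524.2 -188.7] [19.  19.2] 0.14 x 514.7 533.7 y -198.3 -179.1
enc 5291 [316.2 251.8] 0.105 [ 523.8 -294.2] [59.3 60.4] 89.11 x 493.2 554.5 y -324.4 -264.1
jaws 1568 [266.2 231.6] 0.0498 [ 521.8 -253. ] [17.6 80.3] 89.21 x 481.5 562.0 y -262.3 -243.6
jaws 963 [350.3 221.2] 0.0497 [ 520.5 -304.3] [79.6 77.5] 0.13 x 480.6 560.4 y -343.2 -265.5
jaws 534 [542.3 252.8] 0.0494 [ 501.1 -513.6] [10.8 74.5] 83.51 x 463.5 538.8 y -523.2 -504.1
jaws 83 [199.7 226.1] 0.0496 [ 527.6 -191. ] [23.8 13.3] 51.95 x 515.0 540.2 y -204.4 -177.5
```

Emit:
play_rows(hand=[0.5, 0.5, 0.5, 0.5, 0.5], offset=[[-0.44, -0.96, 0], [-0.44, -0.96, 0], [-0.44, -0.96, 0], [-0.44, -0.96, 0], [0, 0, 0]], yaw=[0.22, 0, 0, 0, 0])

```text
clock: 3.58
eef_pos: [0.5243, -0.1883, 0.2329]
tcp_rot: [0.0, 1.0, -0.008, 0.0]
ft_force: [0.6, -0.2, 0.6]
width: 0.0487
gripper_force: 0.0
```

Emit:
play_rows(hand=[0.5, 0.5, 0.5], offset=[[0, 0, 1], [0, 0, 1], [0, 0, 1]], yaw=[0, 0, 0])

```text
clock: 3.95
eef_pos: [0.5242, -0.1889, 0.1699]
tcp_rot: [-0.0, 1.0, -0.009, -0.001]
ft_force: [0.9, -0.5, -0.8]
width: 0.0465
gripper_force: 0.0
```

Run:
```python
from h import *
st()
```

```text
t 3.95 tcp [ 0.5242 -0.1889  0.1699] yaw -1.06 F [ 0.9 -0.5 -0.8] w 0.0465 g 0.0 j [-0.44  0.06  1.68 -0.    1.41  1.15]
```

Well aligned. I'll descend about 100 mm, grip and slide the jaw open.

Emit:
play_rows(hand=[0.5, 0.5, 0.5, 0.5, 0.5], offset=[[0, 0, 1], [0, 0, 1], [0, 0, 1], [0, 0, 1], [0, 0, 1]], yaw=[0, 0, 0, 0, 0])

```text
clock: 4.58
eef_pos: [0.525, -0.1887, 0.0714]
tcp_rot: [0.0, 1.0, -0.009, 0.0]
ft_force: [-0.9, -0.2, -0.0]
width: 0.0465
gripper_force: 0.0
```

Emit:
play_rows(hand=[0, 0, 0, 0], offset=[[0, 0, 0], [0, 0, 0], [0, 0, 0], [0, 0, 0]], yaw=[0, 0, 0, 0], force=20)

```text
clock: 5.08
eef_pos: [0.5258, -0.1888, 0.0738]
tcp_rot: [0.0, 1.0, -0.009, 0.001]
ft_force: [0.2, 1.2, 2.9]
width: 0.0199
gripper_force: 20.0
```

Emit:
play_rows(hand=[0, 0, 0, 0, 0], offset=[[0, -0.4, 0], [0, -0.4, 0], [0, -0.4, 0], [0, -0.35, 0], [0, -0.3, 0]], yaw=[0, 0, 0, 0, 0])

```text
clock: 5.7
eef_pos: [0.5263, -0.1517, 0.0737]
tcp_rot: [0.001, 1.0, -0.009, 0.001]
ft_force: [-0.3, -4.2, 5.6]
width: 0.0199
gripper_force: 20.0
```

Emit:
play_rows(hand=[0], offset=[[0, 0, 0]], yaw=[0])

```text
clock: 5.82
eef_pos: [0.5263, -0.151, 0.0737]
tcp_rot: [0.0, 1.0, -0.009, 0.001]
ft_force: [-1.5, 0.4, 6.8]
width: 0.02
gripper_force: 20.0
```

Emit:
play_rows(hand=[0.6, 0.6, 0.6], offset=[[0, 0, 0], [0, 0, 0], [0, 0, -0.5]], yaw=[0, 0, 0])

```text
clock: 6.2
eef_pos: [0.5244, -0.1511, 0.0816]
tcp_rot: [-0.001, 1.0, -0.009, -0.001]
ft_force: [0.7, 0.7, 0.4]
width: 0.0452
gripper_force: 0.0
```

Emit:
play_rows(hand=[1, 1, 1, 1, 1], offset=[[0, 0, -1], [0, 0, -1], [0, 0, -1], [0, 0, -1], [0, 0, -1]], yaw=[0, 0, 0, 0, 0])

```text
clock: 6.82
eef_pos: [0.5256, -0.1517, 0.184]
tcp_rot: [0.0, 1.0, -0.009, 0.0]
ft_force: [0.0, -0.2, 0.8]
width: 0.0918
gripper_force: 0.0
```

Emit:
play_rows(hand=[1, 1, 1, 1, 1], offset=[[0, 1, 0], [0, 1, 0], [0, 1, 0], [0, 1, 0], [0, 1, 0]], yaw=[0, 0, 0, 0, 0])

```text
clock: 7.45
eef_pos: [0.5234, -0.2533, 0.1821]
tcp_rot: [-0.0, 1.0, -0.009, -0.0]
ft_force: [0.1, 0.1, 0.1]
width: 0.093
gripper_force: 0.0
```

Emit:
play_rows(hand=[1, 1, 1, 1], offset=[[0, 1, 0], [0, 1, 0], [0, 0.15, 0], [0, 0, 0]], yaw=[0, 0, 0, 0])

```text
clock: 7.95
eef_pos: [0.523, -0.2947, 0.1825]
tcp_rot: [-0.0, 1.0, -0.009, -0.0]
ft_force: [0.3, 1.7, 0.2]
width: 0.0927
gripper_force: 0.0
```

```bash
cat >> h.py <<'E'
def top_of(W,K,T,zlo,zhi,zt,xy,r,amin=60):
    m=(W[...,2]>zlo)&(W[...,2]<zhi)&(np.hypot(W[...,0]-xy[0],W[...,1]-xy[1])<r)
    for a,c,b in blobs(m,amin):
        q=rect(K,T,b,zt);print(a,c.round(1),np.median(W[b][:,2]).round(4),np.round(q[0],1),np.round(q[1],1),round(q[2],2))
E
python3 - <<'E'
from h import *
st()
p,d,K,T=shot("wrist","w2");W=world(d,K,T)
print("enc");top_of(W,K,T,.1,.112,.105,(.524,-.294),.05)
print("jaws");top_of(W,K,T,.046,.054,.05,(.524,-.26),.12)
E
```

```text
t 7.95 tcp [ 0.523  -0.2947  0.1825] yaw -1.05 F [0.3 1.7 0.2] w 0.0927 g 0.0 j [-0.6   0.16  1.55  0.    1.43  0.99]
enc
8219 [280.6 227.4] 0.105 [ 523.6 -294.6] [59.2 59.6] 89.08
jaws
241 [275.4 105.6] 0.0497 [ 600.1 -292. ] [47.7  4. ] 88.06
2265 [180.9 208.5] 0.0498 [ 522.2 -217. ] [18.4 78.3] 89.06
1599 [333.9 204.4] 0.0498 [ 520.3 -333.6] [18.  79.1] 89.1
90 [279.  171.1] 0.0501 [ 552.3 -295.1] [56.9  1.5] 88.91
168 [104.1 207.5] 0.0499 [ 526.4 -156.1] [24.1 14. ] 37.32
```

Emit:
play_rows(hand=[1, 1, 1, 1, 1], offset=[[0, 0, 1], [0, 0, 1], [0, 0, 1], [0, 0, 1], [0, 0, 0.95]], yaw=[0, 0, 0, 0, 0])

```text
clock: 8.62
eef_pos: [0.5227, -0.2945, 0.0818]
tcp_rot: [-0.0, 1.0, -0.009, -0.0]
ft_force: [-0.5, -0.1, -0.1]
width: 0.093
gripper_force: 0.0
```

Emit:
play_rows(hand=[0, 0, 0, 0], offset=[[0, 0, 0], [0, 0, 0], [0, 0, 0], [0, 0, 0]], yaw=[0, 0, 0, 0], force=35)

```text
clock: 9.12
eef_pos: [0.5236, -0.2952, 0.0847]
tcp_rot: [0.001, 1.0, -0.009, 0.001]
ft_force: [0.7, -0.9, 2.4]
width: 0.0598
gripper_force: 35.0
```

Emit:
play_rows(hand=[0, 0, 0, 0, 0], offset=[[0, 0, -0.4], [0, 0, -0.8], [0, 0, -0.9], [0, 0, -0.9], [0, 0, 0]], yaw=[0, 0, 0, 0, 0])

```text
clock: 9.75
eef_pos: [0.5245, -0.2957, 0.1467]
tcp_rot: [0.001, 1.0, -0.009, 0.002]
ft_force: [-0.4, 0.1, -4.9]
width: 0.0597
gripper_force: 35.0
```

Run:
```python
from h import *
st()
p,d,K,T=shot("wrist");W=world(d,K,T)
print("encl");top_of(W,K,T,.155,.17,.165,(.524,-.294),.05)
H=hsv(p);b=(H[...,0]>100)&(H[...,0]<130)&(H[...,1]>120)&(abs(W[...,2]-.015)<.006)
for a,c,m in blobs(b,40):
  q=W[m];print("pad",a,c.round(),q.min(0).round(4),q.max(0).round(4))
```

```text
t 9.75 tcp [ 0.5245 -0.2957  0.1467] yaw -1.03 F [-0.4  0.1 -4.9] w 0.0597 g 35.0 j [-0.6   0.19  1.59  0.    1.37  0.99]
encl
16863 [279.4 277.8] 0.1669 [ 535.5 -295.2] [94.  42.3] 88.84
535 [278.7 370.4] 0.1675 [ 493.9 -294.3] [57.7  1.5] 88.82
pad 913 [274. 184.] [ 0.54   -0.3205  0.0132] [ 0.5498 -0.2625  0.0178]
```

Emit:
play_rows(hand=[0, 0, 0, 0, 0], offset=[[0, 0, 0], [0, 0, 0], [0, 0, 0], [0, 0, 0], [0, 0, 0]], yaw=[-1, -1, -1, -1, -1])

```text
clock: 10.42
eef_pos: [0.5224, -0.2943, 0.1424]
tcp_rot: [-0.001, 0.978, 0.209, -0.001]
ft_force: [0.1, -0.2, -4.3]
width: 0.06
gripper_force: 35.0
```

Emit:
play_rows(hand=[0, 0, 0, 0, 0], offset=[[0, 0, 0], [0, 0, 0], [0, 0, 0], [0, 0, 0], [0, 0, 0]], yaw=[-1, -1, -1, -1, -1])

```text
clock: 11.05
eef_pos: [0.5224, -0.2943, 0.1424]
tcp_rot: [-0.001, 0.909, 0.416, -0.0]
ft_force: [-0.9, 0.5, -4.4]
width: 0.0596
gripper_force: 35.0
```

Emit:
play_rows(hand=[0, 0, 0, 0, 0], offset=[[0, 0, 0], [0, 0, 0], [0, 0, 0], [0, 0, 0], [0, 0, 0]], yaw=[-1, -1, -1, -1, -1])

```text
clock: 11.68
eef_pos: [0.5224, -0.2943, 0.1424]
tcp_rot: [-0.001, 0.798, 0.603, -0.0]
ft_force: [0.0, -0.6, -4.1]
width: 0.0595
gripper_force: 35.0
```

Emit:
play_rows(hand=[0, 0, 0, 0, 0], offset=[[0, 0, 0], [0, 0, 0], [0, 0, 0], [0, 0, 0], [0, 0, 0]], yaw=[-1, -1, -1, -1, -1])

```text
clock: 12.3
eef_pos: [0.5224, -0.2943, 0.1424]
tcp_rot: [-0.001, 0.649, 0.761, -0.0]
ft_force: [-0.6, 1.3, -3.8]
width: 0.0598
gripper_force: 35.0
```

Emit:
play_rows(hand=[0, 0, 0, 0, 0], offset=[[0, 0, 0], [0, 0, 0], [0, 0, 0], [0, 0, 0], [0, 0, 0]], yaw=[-1, -1, -1, -1, -1])

```text
clock: 12.92
eef_pos: [0.5224, -0.2943, 0.1424]
tcp_rot: [-0.001, 0.468, 0.884, 0.0]
ft_force: [0.3, 0.2, -4.3]
width: 0.0598
gripper_force: 35.0
```

Emit:
play_rows(hand=[0, 0, 0, 0, 0], offset=[[0, 0, 0], [0, 0, 0], [0, 0, 0], [0, 0, 0], [0, 0, 0]], yaw=[-1, -1, -1, -1, -1])

```text
clock: 13.55
eef_pos: [0.5224, -0.2943, 0.1424]
tcp_rot: [-0.001, 0.266, 0.964, 0.0]
ft_force: [-0.6, -0.6, -4.7]
width: 0.0597
gripper_force: 35.0
```

Emit:
play_rows(hand=[0, 0, 0, 0, 0], offset=[[0, 0, 0], [0, 0, 0], [0, 0, 0], [0, 0, 0], [0, 0, 0]], yaw=[-1, -1, -1, -1, -1])

```text
clock: 14.18
eef_pos: [0.5224, -0.2943, 0.1424]
tcp_rot: [-0.001, 0.051, 0.999, 0.001]
ft_force: [0.4, -0.6, -3.8]
width: 0.0598
gripper_force: 35.0
```

Emit:
play_rows(hand=[0, 0, 0, 0], offset=[[0, 0, 0], [0, 0, 0], [0, 0, 0], [0, 0, 0]], yaw=[-1, 0, 0, 0])

```text
clock: 14.68
eef_pos: [0.5229, -0.2946, 0.1434]
tcp_rot: [-0.0, 0.01, 1.0, 0.0]
ft_force: [-0.5, -0.0, -3.7]
width: 0.0598
gripper_force: 35.0
```

```bash
python3 - <<'E'
from h import *
st()
p,d,K,T=shot("wrist");W=world(d,K,T);H=hsv(p)
m=(abs(W[...,2]-.166)<.008)&(abs(W[...,0]-.5245)<.033)&(abs(W[...,1]+.295)<.036)
q=W[m];print(q.min(0),q.max(0))
org=(H[...,0]>5)&(H[...,0]<16)&(H[...,1]>150)
for a,c,b in blobs(org,100): print("org",a,c.round(),W[b].mean(0).round(4),np.ptp(W[b],axis=0).round(3))
for n in("scene","top"):
  p,d,K,T=shot(n,n+"1")
E
python3 - <<'E'
import cv2,numpy as np
b=cv2.imread("pics/scene1.png")[140:280,110:300]
cv2.imwrite("pics/c2.png",cv2.resize(b,None,fx=4,fy=4,interpolation=cv2.INTER_CUBIC))
E
```

```text
t 14.68 tcp [ 0.5229 -0.2946  0.1434] yaw 178.91 F [-0.5 -0.  -3.7] w 0.0598 g 35.0 j [-0.6   0.19  1.59  0.    1.36 -2.15]
[ 0.49155828 -0.33098232  0.15800669] [ 0.55212798 -0.25903457  0.1739734 ]
org 246 [94.  5.] [ 0.3961 -0.3821  0.0905] [0.006 0.013 0.004]
org 234 [426.   5.] [ 0.3997 -0.2209  0.0924] [0.051 0.079 0.207]
org 441 [278. 369.] [ 0.5362 -0.2948  0.181 ] [0.054 0.047 0.069]
```

View pics/c2.png

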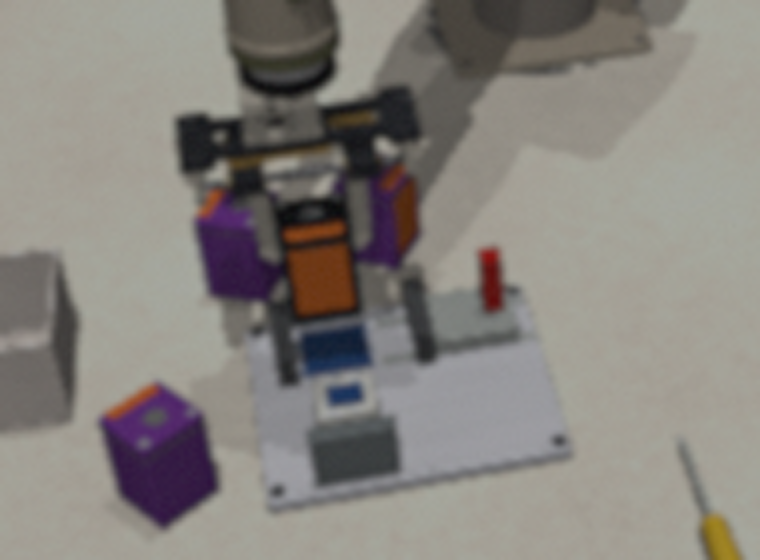

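The crop shows the lifted black enclosure at (320,265) with its orange panel now facing the print head at (345,395). I'll lower it onto the pad.

Emit:
play_rows(hand=[0, 0, 0, 0, 0], offset=[[0.05, 0.08, 0.9], [0, 0, 0.9], [0, 0, 0.6], [0, 0, 0.3], [0, 0, 0]], yaw=[0, 0, 0, 0, 0])

```text
clock: 15.45
eef_pos: [0.5218, -0.2929, 0.089]
tcp_rot: [-0.0, 0.009, 1.0, 0.0]
ft_force: [0.2, 0.2, -3.4]
width: 0.06
gripper_force: 35.0
```

Emit:
play_rows(hand=[0, 0], offset=[[0, 0, 0.15], [0, 0, 0]], yaw=[0, 0])

```text
clock: 15.7
eef_pos: [0.5222, -0.2932, 0.087]
tcp_rot: [0.0, 0.009, 1.0, -0.0]
ft_force: [-1.0, -0.7, -3.3]
width: 0.0597
gripper_force: 35.0
```

Emit:
play_rows(hand=[0, 0], offset=[[0, 0, 0.1], [0, 0, 0]], yaw=[0, 0])

```text
clock: 15.95
eef_pos: [0.5222, -0.2932, 0.0848]
tcp_rot: [0.0, 0.009, 1.0, -0.0]
ft_force: [0.6, 0.3, -3.3]
width: 0.0598
gripper_force: 35.0
```

Emit:
play_rows(hand=[0, 0], offset=[[0, 0, 0.05], [0, 0, 0]], yaw=[0, 0])

```text
clock: 16.2
eef_pos: [0.5223, -0.2932, 0.0847]
tcp_rot: [0.0, 0.009, 1.0, -0.0]
ft_force: [-2.8, 3.5, 5.4]
width: 0.0599
gripper_force: 35.0
```

Emit:
play_rows(hand=[1, 1, 1, 1], offset=[[0, 0, 0], [0, 0, 0], [0, 0, 0], [0, 0, -0.5]], yaw=[0, 0, 0, 0])

```text
clock: 16.7
eef_pos: [0.5214, -0.2927, 0.0929]
tcp_rot: [-0.001, 0.009, 1.0, 0.001]
ft_force: [-1.4, -0.3, 0.3]
width: 0.0917
gripper_force: 0.0
```

Emit:
play_rows(hand=[1, 1, 1, 1, 1], offset=[[0, 0, -1], [0, 0, -1], [0, 0, -1], [0, 0, -1], [0, 0, -1]], yaw=[0, 0, 0, 0, 0])

```text
clock: 17.32
eef_pos: [0.5221, -0.2931, 0.1953]
tcp_rot: [0.0, 0.009, 1.0, -0.0]
ft_force: [0.7, 0.2, 0.1]
width: 0.093
gripper_force: 0.0
```

Emit:
play_rows(hand=[0.5, 0.5, 0.5, 0.5, 0.5], offset=[[-0.03, 1, -0.5], [-0.03, 1, 0], [-0.03, 1, 0], [-0.03, 1, 0], [-0.03, 1, 0]], yaw=[0, 0, 0, 0, 0])

```text
clock: 17.95
eef_pos: [0.5266, -0.1913, 0.203]
tcp_rot: [-0.0, 0.009, 1.0, 0.0]
ft_force: [-0.5, -0.3, 0.7]
width: 0.0489
gripper_force: 0.0
```

Emit:
play_rows(hand=[0.5, 0.5, 0.5, 0.5], offset=[[0, 1, 0], [0, 1, 0], [0, 0, 0], [0, 0, 0]], yaw=[0, 0, 0, 0])

```text
clock: 18.45
eef_pos: [0.5276, -0.1534, 0.2037]
tcp_rot: [0.0, 0.009, 1.0, -0.0]
ft_force: [0.1, 0.3, 0.3]
width: 0.0466
gripper_force: 0.0
```

Run:
```python
from h import *
st()
p,d,K,T=shot("wrist","w3");W=world(d,K,T);H=hsv(p)
print("enc");top_of(W,K,T,.1,.112,.105,(.522,-.294),.05)
print("handle");top_of(W,K,T,.09,.1,.096,(.525,-.15),.03)
print("jaws");top_of(W,K,T,.046,.054,.05,(.524,-.26),.12)
b=(H[...,0]>100)&(H[...,0]<130)&(H[...,1]>120)&(abs(W[...,2]-.015)<.004)
for a,c,m in blobs(b,40): q=W[m];print("pad",a,c.round(),q.min(0).round(4),q.max(0).round(4))
```

```text
t 18.45 tcp [ 0.5276 -0.1534  0.2037] yaw 178.99 F [0.1 0.3 0.3] w 0.0466 g 0.0 j [-0.38  0.01  1.67 -0.    1.46 -1.93]
enc
7236 [ 79.7 215.5] 0.1049 [ 520.5 -290.5] [60.9 59.6] 89.03
handle
723 [282.8 210.4] 0.0953 [ 521.1 -150.6] [19.3 19.9] 88.95
jaws
2036 [203.6 195.3] 0.0498 [ 520.4 -215.8] [18.4 79.1] 89.4
441 [ 56.1 159. ] 0.0497 [ 488. -332.] [19.5 16.9] 88.95
260 [146.1 195.1] 0.0498 [ 519.8 -263.6] [61.7 17.2] 13.51
357 [125.5 286. ] 0.0495 [ 599.4 -291.4] [50.7  8.7] 88.95
pad 99 [137. 163.] [ 0.4912 -0.3196  0.0135] [ 0.5169 -0.2622  0.0189]
```

View pics/w3.png

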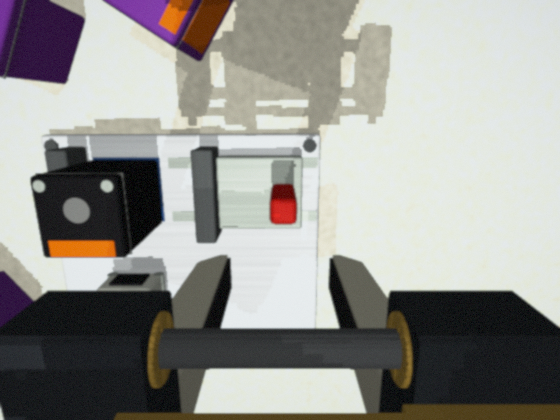

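The wrist view shows the enclosure at (80,215) upright and square, strip towards the head (140,275), and the jaw handle at (283,205). I'll grip the handle and close the jaw.

Emit:
play_rows(hand=[0.5, 0.5, 0.5, 0.5, 0.5], offset=[[0.2, 0.12, 0.6], [0, 0, 1], [0, 0, 1], [0, 0, 1], [0, 0, 1]], yaw=[0, 0, 0, 0, 0])

```text
clock: 19.12
eef_pos: [0.5231, -0.1506, 0.1096]
tcp_rot: [-0.001, 0.009, 1.0, 0.0]
ft_force: [0.8, -0.5, 0.5]
width: 0.0467
gripper_force: 0.0
```

Emit:
play_rows(hand=[0.5, 0.5, 0, 0, 0], offset=[[0, 0, 1], [0, 0, 1], [0, 0, 0], [0, 0, 0], [0, 0, 0]], yaw=[0, 0, 0, 0, 0], force=20)

```text
clock: 19.75
eef_pos: [0.5243, -0.151, 0.0726]
tcp_rot: [0.001, 0.009, 1.0, -0.0]
ft_force: [-0.2, 0.2, 0.4]
width: 0.0206
gripper_force: 0.0
```

Emit:
play_rows(hand=[0, 0, 0, 0, 0], offset=[[0, 0, 0], [0, -0.4, 0], [0, -0.4, 0], [0, -0.4, 0], [0, -0.4, 0]], yaw=[0, 0, 0, 0, 0])

```text
clock: 20.38
eef_pos: [0.5239, -0.1831, 0.0726]
tcp_rot: [0.001, 0.009, 1.0, 0.0]
ft_force: [1.7, 4.7, 5.1]
width: 0.0197
gripper_force: 20.0
```

Emit:
play_rows(hand=[0, 0, 0], offset=[[0, -0.15, 0], [0, -0.1, 0], [0, 0, 0]], yaw=[0, 0, 0])

```text
clock: 20.75
eef_pos: [0.5238, -0.1883, 0.0726]
tcp_rot: [0.001, 0.009, 1.0, -0.0]
ft_force: [0.6, 2.4, 5.0]
width: 0.0197
gripper_force: 20.0
```

Emit:
play_rows(hand=[0, 0], offset=[[0, -0.07, 0], [0, 0, 0]], yaw=[0, 0])

```text
clock: 21.0
eef_pos: [0.5238, -0.1891, 0.0727]
tcp_rot: [0.001, 0.009, 1.0, 0.0]
ft_force: [1.0, 5.8, 6.2]
width: 0.0194
gripper_force: 20.0
```

Emit:
play_rows(hand=[0, 0], offset=[[0, -0.05, 0], [0, 0, 0]], yaw=[0, 0])

```text
clock: 21.25
eef_pos: [0.5237, -0.19, 0.0726]
tcp_rot: [0.001, 0.009, 1.0, 0.0]
ft_force: [0.4, 6.0, 6.5]
width: 0.02
gripper_force: 20.0
```

Emit:
play_rows(hand=[0, 0], offset=[[0, -0.04, 0], [0, 0, 0]], yaw=[0, 0])

```text
clock: 21.5
eef_pos: [0.5238, -0.1908, 0.0727]
tcp_rot: [0.001, 0.009, 1.0, 0.0]
ft_force: [1.7, 5.1, 7.2]
width: 0.0197
gripper_force: 20.0
```

Emit:
play_rows(hand=[0, 0], offset=[[0, -0.04, 0], [0, 0, 0]], yaw=[0, 0])

```text
clock: 21.75
eef_pos: [0.5238, -0.1909, 0.0726]
tcp_rot: [0.001, 0.009, 1.0, 0.001]
ft_force: [1.5, 9.4, 7.5]
width: 0.0198
gripper_force: 20.0
```

Emit:
play_rows(hand=[0, 0], offset=[[0, -0.04, 0], [0, 0, 0]], yaw=[0, 0])

```text
clock: 22.0
eef_pos: [0.5237, -0.1909, 0.0726]
tcp_rot: [0.001, 0.009, 1.0, 0.001]
ft_force: [0.5, 12.6, 8.9]
width: 0.0197
gripper_force: 20.0
```

The jaw has stopped with the force rising, so it is snug. I'll release, rise and verify, and locate the pedal from the top camera.

Emit:
play_rows(hand=[0, 0.5, 0.5, 0.5, 0.5], offset=[[0, -0.04, 0], [0, 0, 0], [0, 0, 0], [0, 0, -0.5], [0, 0, -1]], yaw=[0, 0, 0, 0, 0])

```text
clock: 22.62
eef_pos: [0.5221, -0.1933, 0.1018]
tcp_rot: [-0.001, 0.009, 1.0, 0.0]
ft_force: [-0.9, 0.2, 0.7]
width: 0.0467
gripper_force: 0.0
```

Emit:
play_rows(hand=[0.5, 0.5, 0.5, 0.5, 0.5], offset=[[0, 0, -1], [0, 0, -1], [0, 0, -1], [0, 0, -1], [0, 0, -1]], yaw=[0, 0, 0, 0, 0])

```text
clock: 23.25
eef_pos: [0.5228, -0.1933, 0.2031]
tcp_rot: [0.0, 0.009, 1.0, -0.0]
ft_force: [-0.1, 0.3, 1.0]
width: 0.0462
gripper_force: 0.0
```

Run:
```python
from h import *
st()
p,d,K,T=shot("wrist","w4");W=world(d,K,T);H=hsv(p)
print("enc");top_of(W,K,T,.1,.112,.105,(.522,-.294),.05)
print("jaws");top_of(W,K,T,.046,.054,.05,(.524,-.26),.12)
f=np.load("pics/top0.npz");p,d=f["p"],f["d"];i=ctrl.camera_info("top");K,T=i["camera_matrix"],i["T"];W=world(d,K,T);H=hsv(p)
yel=(H[...,0]>18)&(H[...,0]<30)&(H[...,1]>120)&(W[...,1]>.1)
print("base",rect(K,T,cv2.morphologyEx(yel.astype(np.uint8),cv2.MORPH_CLOSE,np.ones((25,25))),.02))
m=(W[...,1]>.13)&(W[...,1]<.27)&(W[...,0]>.45)&(W[...,0]<.75)&(W[...,2]>.02)
for x in np.arange(.48,.74,.02):
    q=W[m&(abs(W[...,0]-x)<.005)&(abs(W[...,1]-.198)<.02)]; print(round(x,2),len(q),np.median(q[:,2]).round(4) if len(q) else "")
blk=m&(H[...,2]<60);q=W[blk];print("blk",q.min(0),q.max(0),np.median(q,0))
```

```text
t 23.25 tcp [ 0.5228 -0.1933  0.2031] yaw 178.98 F [-0.1  0.3  1. ] w 0.0462 g 0.0 j [-0.45  0.03  1.65 -0.    1.46 -2.  ]
enc
7084 [133.1 221.2] 0.1049 [ 520.5 -293.9] [60.4 59.3] 89.67
jaws
447 [105.3 164.5] 0.0497 [ 488.2 -332.2] [19.3 17.8] 89.56
2255 [200.4 198.9] 0.0498 [ 519.6 -284. ] [75.  78.6] 88.93
132 [165.2 289. ] 0.0479 [ 598.7 -299. ] [31.3  6.8] 88.93
base ((714.7474365234375, 821.5118408203125), (368.1625061035156, 130.6322784423828), 3.300189256668091)
0.48 0 
0.5 0 
0.52 41 0.0831
0.54 45 0.0861
0.56 41 0.0792
0.58 50 0.0743
0.6 40 0.067
0.62 49 0.0581
0.64 41 0.0516
0.66 46 0.0483
0.68 44 0.0423
0.7 0 
0.72 0 
blk [0.52149174 0.15680653 0.03779383] [0.66938121 0.24626098 0.09451369] [0.5687228  0.19677814 0.07761192]
```

Emit:
play_rows(hand=[0, 0, 0, 0, 0], offset=[[-0.1, 1, 0], [-0.1, 1, 0], [-0.1, 1, 0], [-0.1, 1, 0], [-0.1, 1, 0]], yaw=[0, 0, 0, 0, 0])

```text
clock: 23.92
eef_pos: [0.5347, -0.0918, 0.2014]
tcp_rot: [-0.0, 0.009, 1.0, 0.0]
ft_force: [0.0, -0.2, 0.8]
width: 0.0021
gripper_force: 0.0
```

Emit:
play_rows(hand=[0, 0, 0, 0, 0], offset=[[-0.1, 1, 0], [-0.1, 1, 0], [-0.1, 1, 0], [-0.1, 1, 0], [-0.1, 1, 0]], yaw=[0, 0, 0, 0, 0])

```text
clock: 24.55
eef_pos: [0.5466, 0.0077, 0.2016]
tcp_rot: [0.0, 0.009, 1.0, -0.0]
ft_force: [-0.1, 0.4, 0.2]
width: 0.0004
gripper_force: 0.0
```

Emit:
play_rows(hand=[0, 0, 0, 0, 0], offset=[[-0.1, 1, 0], [-0.1, 1, 0], [-0.1, 1, 0], [-0.1, 1, 0], [-0.1, 1, 0]], yaw=[0, 0, 0, 0, 0])

```text
clock: 25.18
eef_pos: [0.5584, 0.1075, 0.2016]
tcp_rot: [0.0, 0.009, 1.0, 0.0]
ft_force: [-0.3, -0.3, 0.5]
width: 0.0006
gripper_force: 0.0
```

Emit:
play_rows(hand=[0, 0, 0, 0, 0], offset=[[-0.1, 1, 0], [-0.1, 1, 0], [-0.1, 1, 0], [-0.1, 1, 0], [0, 0, 0]], yaw=[0, 0, 0, 0, 0])

```text
clock: 25.8
eef_pos: [0.5676, 0.1875, 0.2015]
tcp_rot: [-0.0, 0.008, 1.0, 0.0]
ft_force: [0.4, -0.8, 0.2]
width: -0.0002
gripper_force: 0.0
```

Run:
```python
from h import *
st()
p,d,K,T=shot("wrist","w5");np.savez("pics/w5.npz",p=p,d=d,K=K,T=T);W=world(d,K,T);H=hsv(p)
yel=(H[...,0]>18)&(H[...,0]<30)&(H[...,1]>120)
q=W[yel&(W[...,2]>0)&(W[...,2]<.065)];print("yel",np.percentile(q,[0.5,99.5],axis=0).round(4))
blk=(H[...,2]<70)&(W[...,2]>.04)&(W[...,2]<.1)&(W[...,1]>.12)&(W[...,1]<.28)&(W[...,0]>.48)&(W[...,0]<.70)
for a,c,b in blobs(blk,200): print("blk",a,c.round(),cv2.minAreaRect((W[b][:,:2]*1000).astype(np.float32)),W[b].min(0).round(4),W[b].max(0).round(4))
```

```text
t 25.80 tcp [0.5676 0.1875 0.2015] yaw 179.08 F [ 0.4 -0.8  0.2] w -0.0002 g 0.0 j [ 0.23  0.14  1.53  0.    1.47 -1.32]
yel [[ 0.4978 -0.0324  0.0087]
 [ 0.8032  0.2618  0.0616]]
blk 7742 [295. 189.] ((556.7369384765625, 200.93365478515625), (84.46292114257812, 82.25981140136719), 2.530189037322998) [0.5132 0.1583 0.06  ] [0.5995 0.2434 0.0889]
```

View pics/w5.png

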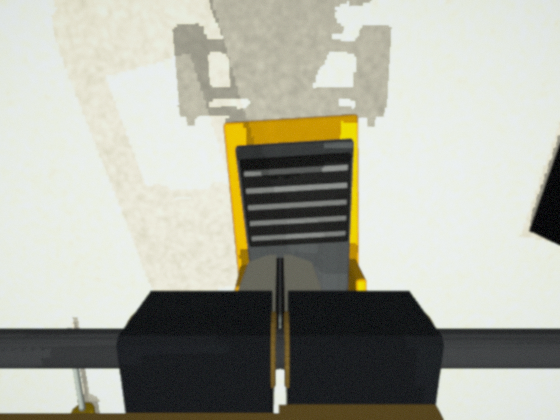

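The view shows the pedal with its ribbed tread spanning (245–350, 145–245), free end towards the robot. I'll move above the tread at (0.555, 0.200) and press.

Emit:
play_rows(hand=[0, 0, 0, 0, 0], offset=[[0.63, 0.65, 0.6], [0, 0, 1], [0, 0, 1], [0, 0, 1], [0, 0, 1]], yaw=[0, 0, 0, 0, 0])

```text
clock: 26.48
eef_pos: [0.555, 0.1988, 0.1077]
tcp_rot: [-0.0, 0.009, 1.0, -0.0]
ft_force: [0.3, 0.7, 0.3]
width: 0.0005
gripper_force: 0.0
```

Emit:
play_rows(hand=[0, 0, 0, 0, 0], offset=[[0, 0, 0.5], [0, 0, 0.5], [0, 0, 0.4], [0, 0, 0.4], [0, 0, 0]], yaw=[0, 0, 0, 0, 0])

```text
clock: 27.1
eef_pos: [0.5561, 0.1995, 0.0751]
tcp_rot: [0.001, 0.009, 1.0, 0.0]
ft_force: [-5.7, -1.3, 12.3]
width: 0.0002
gripper_force: 6.2
```

Emit:
play_rows(hand=[0, 0, 0, 0], offset=[[0, 0, 0.3], [0, 0, 0.3], [0, 0, 0.15], [0, 0, 0]], yaw=[0, 0, 0, 0])

```text
clock: 27.6
eef_pos: [0.5552, 0.1995, 0.0605]
tcp_rot: [-0.0, 0.009, 1.0, 0.0]
ft_force: [-10.6, -1.9, 16.1]
width: 0.0004
gripper_force: 8.4
```

Emit:
play_rows(hand=[0], offset=[[0, 0, 0.08]], yaw=[0])

```text
clock: 27.72
eef_pos: [0.5553, 0.1996, 0.0599]
tcp_rot: [-0.0, 0.009, 1.0, 0.0]
ft_force: [-18.5, -3.5, 32.6]
width: 0.0006
gripper_force: 16.3
```

At the stop (force step at z 0.060). I'll ease off slightly and hold.

Emit:
play_rows(hand=[0, 0, 0, 0, 0], offset=[[0, 0, -0.02], [0, 0, 0], [0, 0, 0], [0, 0, 0], [0, 0, 0]], yaw=[0, 0, 0, 0, 0])

```text
clock: 28.35
eef_pos: [0.5553, 0.1996, 0.0601]
tcp_rot: [-0.0, 0.009, 1.0, 0.0]
ft_force: [-12.6, -2.5, 22.6]
width: 0.0002
gripper_force: 11.0
```

Run:
```python
from h import *
st()
p,d,K,T=shot("top","top2");W=world(d,K,T)
m=(abs(W[...,2]-.056)<.006)&(abs(W[...,1]+.292)<.02)&(W[...,0]>.53)&(W[...,0]<.65)
print("head x",np.percentile(W[m][:,0],[1,99]) if m.any() else "")
```

```text
t 28.35 tcp [0.5553 0.1996 0.0601] yaw 178.99 F [-12.6  -2.5  22.6] w 0.0002 g 11.0 j [ 0.26  0.25  1.68  0.    1.21 -1.3 ]
head x [0.56862704 0.61161261]
```

Emit:
play_rows(hand=[0, 0], offset=[[0, 0, 0], [0, 0, 0]], yaw=[0, 0])

```text
clock: 28.65
eef_pos: [0.5553, 0.1996, 0.0601]
tcp_rot: [-0.0, 0.009, 1.0, 0.0]
ft_force: [-13.0, -2.5, 22.3]
width: 0.0003
gripper_force: 11.0
```

Emit:
play_rows(hand=[0, 0, 0, 0, 0], offset=[[0, 0, 0], [0, 0, -0.4], [0, 0, -0.5], [0, 0, -0.5], [0, 0, -0.6]], yaw=[0, 0, 0, 0, 0])

```text
clock: 29.28
eef_pos: [0.5576, 0.1996, 0.0999]
tcp_rot: [0.003, 0.009, 1.0, 0.001]
ft_force: [1.1, -1.2, -0.6]
width: 0.0006
gripper_force: 0.0
```

Emit:
play_rows(hand=[0, 0, 0, 0, 0], offset=[[0, 0, -1], [0, 0, -1], [0, 0, -1], [0, 0, -1], [0, 0, -1]], yaw=[0, 0, 0, 0, 0])

```text
clock: 29.9
eef_pos: [0.5553, 0.1992, 0.1989]
tcp_rot: [0.0, 0.009, 1.0, 0.0]
ft_force: [-0.2, -0.2, -0.5]
width: 0.0006
gripper_force: 0.0
```

Emit:
play_rows(hand=[0, 0, 0, 0], offset=[[0, 0, -1], [0, 0, 0], [0, 0, 0], [0, 0, 0]], yaw=[0, 0, 0, 0])

```text
clock: 30.4
eef_pos: [0.5546, 0.199, 0.2161]
tcp_rot: [-0.001, 0.009, 1.0, -0.0]
ft_force: [0.8, 0.4, 0.5]
width: 0.0006
gripper_force: 0.0
```

Run:
```python
from h import *
st()
p,d,K,T=shot("wrist");W=world(d,K,T);H=hsv(p)
blk=(H[...,2]<70)&(W[...,2]>.04)&(W[...,2]<.1)&(W[...,1]>.12)&(W[...,1]<.28)&(W[...,0]>.48)&(W[...,0]<.6)
print("tread zmax",W[blk].max(0).round(4))
p,d,K,T=shot("top","top3");W=world(d,K,T)
m=(abs(W[...,2]-.056)<.006)&(abs(W[...,1]+.292)<.02)&(W[...,0]>.53)&(W[...,0]<.65)
print("head x",np.percentile(W[m][:,0],[1,99]))
p,d,K,T=shot("scene","scene3")
a=cv2.imread("pics/top3.png")[150:260,300:440];b=cv2.imread("pics/scene3.png")[160:270,140:280]
cv2.imwrite("pics/c3.png",np.hstack([cv2.resize(x,(395,310),interpolation=cv2.INTER_CUBIC) for x in(a,b)]))
```

```text
t 30.40 tcp [0.5546 0.199  0.2161] yaw 178.97 F [0.8 0.4 0.5] w 0.0006 g 0.0 j [ 0.26  0.11  1.54  0.    1.49 -1.3 ]
tread zmax [0.6    0.2432 0.0889]
head x [0.60270156 0.64738637]
```

View pics/c3.png

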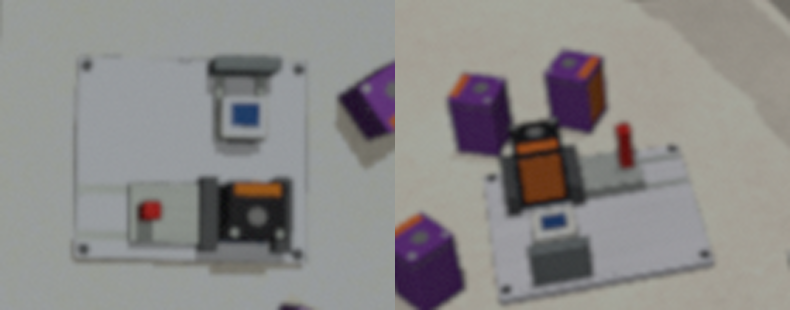

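The crops show the enclosure upright and snug between the jaws (left crop (255,212)), its panel facing the head (right crop (540,175)). The head has retracted by about 35 mm, and the tread is back at its rest height (0.0889). Handing in.

```bash
python3 -c "
from station import ctrl
print(ctrl.finish_job())"
```

```text
the job is handed in; nothing more can be done
None
```

The job is done and handed in at about 30 s: the orange panel faces the print head, the jaw is shut snugly, and the pedal was held at its stop for about 1 s and is back up. The enclosure needed a half turn, not a quarter, because its panel started facing away from the head.

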